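Restock the spray-can carousel and present the pink one

ROBOT

A 7-joint arm with a two-finger parallel gripper is mounted at the origin on the work surface. World frame = base frame: x ahead of the robot, y to its left, z up, the work surface at z = 0. Lengths are in mm, angles in degrees, forces in N, time in s.
With the tool pointing down it reaches from about 350 to 900 mm from the base axis. Payload 7.2 kg.
Tool frame: the origin (TCP) lies at the very end of the fingers, on their centre line; the grasp point (between the pads) lies 19 mm behind it; z points along the fingers, x is the direction in which the jaws open and shut, and the axes are right-handed (so a half turn about z gives the same grasp; the last joint's range is limited). The gripper opens to 85 mm and grips with 20 to 120 N. Pads are 22 mm wide; open, the fingers measure 114 mm over their backs; the gripper's body (76 mm by 85 mm) begins 54 mm behind the grasp point. The pads swing forward as they close: fully open they stand 13 mm farther back than shut.
Start: joints at [67.139, 23.554, -0.728, 91.456, 0.321, 64.991, -4.71], TCP at [202.988, -591.121, 231.297] pointing down, gripper open.
Joint ranges: [-169.25, 169.25], [-16.82, 113.86], [-84.01, 82.57], [7.8, 145.47], [-59.2, 239.2], [7.22, 106.19], [-163.78, 163.78]. Speed limits (degrees/s): [136.94, 136.94, 172.46, 172.46, 180, 180, 180].

INTERFACE

Orientations are given as a 3x3 rotation matrix whose columns are the frame's x, y, z axes.
In Python, from bench import r, imaging gives the robot as it stands.
- The arm moves only by the tool servo_tool, never from a script. Its argument "series" is one flat list of numbers, 5 for each row, row after row: the opening, from 0 (shut) to 1 (fully open), then the shift along the world's x, y, z in cm, then the turn about the world's z in units of 5 degrees (1.0 is 5 degrees). In form: [jaw, x, y, z, twist, jaw, x, y, z, twist, ...]. A call has 1 to 8 rows; each row is the pose to reach, as a shift and turn from the pose commanded when the call began; what a row does not reach only later rows make up. A row lasts 1/12 s, in which the tool goes at most 41.7 mm and 7.16 degrees, less where a joint would pass 70% of its speed; a pose out of reach is approached as far as the arm can. A call with a gripper value outside its range is refused whole. The fingers move at their own pace and stop on an object; "force" is the grip in N (left out, the last holds). Time passes only in rows, so rows that repeat a pose let the fingers close. It gives the time, the measured TCP pose, the force and the opening at its end, in the units of the state.
- r.get_obs(): the state, without advancing time (a new reading comes with each control period).
- imaging.read_camera(name): name is "scene" or "top"; returns a dict with "color" (480x640x3 uint8, blue, green, red), "intrinsics" (3x3 intrinsics, pixels), "position" and "rotation" of the camera in the world. Camera axes: x right, y down, z forward; pixel columns grow to the right and rows downward; lengths in mm; the calibration is good to about 2 mm. A picture is of the moment at which its call begins. There is no depth.
- r.finish_job(): hands the job in, once; it reports no verdict.
The state is a dict: "t": time; "q": joint angles; "qd": joint speeds; "joint_torque": joint torques, N m; "ee_pos": TCP position; "eef_rot": TCP orientation; "force": force on the tool from outside, world axes, zero at the start; "wrist_torque": the same for the moment, N m; "gripper_width": finger opening in mm.
Only numpy, scipy, OpenCV 4.12 (cv2) and the standard library are available. Lean on these libraries where they do the work, as an engineer would, in place of code of your own. Each camera call takes 0.05 s, during which the arm holds its last target.

TASK

Stand the pink-capped and the teal-capped can upright in the two empty pockets of the carousel, one in each, and let go of them. Only then turn the carousel by one of its upright posts until the pink can faces front, in line with the orange pointer on the foot, and finish while still gripping that post, holding the carousel still for the customer. Leave the other two cans in their pockets and the things on the counter where they are.

Things in the scene. Friction and masses are not known exactly. Their poses are not given: they have to be found in the camera images.
- foot: Fixed black round foot of the display carousel. Origin on the counter, on the turning axis. Its x axis is the FRONT direction: from the turning axis to the orange diamond pointer, on a tongue that sticks out under the turntable (pointer centre 147 mm from the axis; tongue 40 mm wide, 12 mm high, reaching 165 mm). z up.
- turntable: White round deck, 250 mm across, 12 mm thick, turns either way by hand about a vertical axis; light friction (0.06 N m) keeps it where left. Origin on the axis, on the deck's top face (44 mm above the counter); axes turn with it, z up. In its frame cell0..cell3 lie at 45, 135, 225, 315 degrees and post0..post3 at 0, 90, 180, 270 degrees (counter-clockwise from above).
- can_pink_mid (a point): Pink-capped mini spray can, an upright cylinder 42 mm in diameter and 110 mm tall, about 0.15 kg: white body with a coloured band, the top 30 mm is the pink cap. The marked can; loose, standing on the counter at the start. This point is on its axis, half-way up (55 mm above its foot and below its top); z along the axis.
- can_teal_mid (a point): Teal-capped mini spray can, an upright cylinder 42 mm in diameter and 110 mm tall, about 0.15 kg: white body with a coloured band, the top 30 mm is the teal cap. Loose, standing on the counter at the start. This point is on its axis, half-way up (55 mm above its foot and below its top); z along the axis.
- stock_a_mid (a point): Yellow-capped mini spray can, an upright cylinder 42 mm in diameter and 110 mm tall, about 0.15 kg: white body with a coloured band, the top 30 mm is the yellow cap. Loose, already standing in cell0 of the carousel; it stays there. This point is on its axis, half-way up (55 mm above its foot and below its top); z along the axis.
- stock_b_mid (a point): Green-capped mini spray can, an upright cylinder 42 mm in diameter and 110 mm tall, about 0.15 kg: white body with a coloured band, the top 30 mm is the green cap. Loose, already standing in cell3 of the carousel; it stays there. This point is on its axis, half-way up (55 mm above its foot and below its top); z along the axis.
- discs: Bystander: loose stack of dark cutting discs, 115 mm in diameter, 39 mm high; origin under its centre.
- calculator: Bystander: loose black desk calculator, 160 x 105 x 20 mm (x, y, z), origin under its centre.
- tape: Bystander: loose yellow ring of tape lying flat, 90 mm in diameter, 25 mm high, origin under its centre.
- cell0 (a point): Centre of the floor (the deck's top) of cell0: a square pocket, 52 mm inside, walls 3 mm thick and 28 mm high, one side facing the axis, centred 70 mm from the turning axis. Holds a can at the start.
- post0: Grip post post0: upright round bar 15 mm in diameter, fixed on the deck, centred 110 mm from the turning axis, rising 119 mm above the deck, upper part black. Origin on its axis 105 mm above the deck (14 mm below its top), the height to pinch it; z up.
- cell1 (a point): Centre of the floor (the deck's top) of cell1: a square pocket, 52 mm inside, walls 3 mm thick and 28 mm high, one side facing the axis, centred 70 mm from the turning axis. Empty at the start.
- post1: Grip post post1: upright round bar 15 mm in diameter, fixed on the deck, centred 110 mm from the turning axis, rising 119 mm above the deck, upper part black. Origin on its axis 105 mm above the deck (14 mm below its top), the height to pinch it; z up.
- cell2 (a point): Centre of the floor (the deck's top) of cell2: a square pocket, 52 mm inside, walls 3 mm thick and 28 mm high, one side facing the axis, centred 70 mm from the turning axis. Empty at the start.
- post2: Grip post post2: upright round bar 15 mm in diameter, fixed on the deck, centred 110 mm from the turning axis, rising 119 mm above the deck, upper part black. Origin on its axis 105 mm above the deck (14 mm below its top), the height to pinch it; z up.
- cell3 (a point): Centre of the floor (the deck's top) of cell3: a square pocket, 52 mm inside, walls 3 mm thick and 28 mm high, one side facing the axis, centred 70 mm from the turning axis. Holds a can at the start.
- post3: Grip post post3: upright round bar 15 mm in diameter, fixed on the deck, centred 110 mm from the turning axis, rising 119 mm above the deck, upper part black. Origin on its axis 105 mm above the deck (14 mm below its top), the height to pinch it; z up.
Mind the look-alikes: they are no part of the job. Of the things that look like the part that bears can_pink_mid, take the one that is farthest to the robot's right at the start.

How it is judged (in metres and radians):
On the way, in this order (a step that is already met when the one before it is completed fails the run):
1. the pink and the teal can stand upright in the two empty cells, one in each, let go of ((((horizontal distance between can_pink_mid and cell1 below 0.012 m and z of can_pink_mid in the frame of turntable between 0.049 and 0.061 m and angle between can_pink_mid's own z axis and vertical below 0.1 rad) and (horizontal distance between can_teal_mid and cell2 below 0.012 m and z of can_teal_mid in the frame of turntable between 0.049 and 0.061 m and angle between can_teal_mid's own z axis and vertical below 0.1 rad)) or ((horizontal distance between can_pink_mid and cell2 below 0.012 m and z of can_pink_mid in the frame of turntable between 0.049 and 0.061 m and angle between can_pink_mid's own z axis and vertical below 0.1 rad) and (horizontal distance between can_teal_mid and cell1 below 0.012 m and z of can_teal_mid in the frame of turntable between 0.049 and 0.061 m and angle between can_teal_mid's own z axis and vertical below 0.1 rad))) and contact force between the fingers and can_pink below 0.1 N and contact force between the fingers and can_teal below 0.1 N), for 0.2 s.
2. the pink can is at the front pointer, with a post held by the fingers (x of can_pink_mid in the frame of foot above 0.05 m and y of can_pink_mid in the frame of foot between -0.01 and 0.01 m and (((horizontal distance between can_pink_mid and cell1 below 0.012 m and z of can_pink_mid in the frame of turntable between 0.049 and 0.061 m and angle between can_pink_mid's own z axis and vertical below 0.1 rad) and (horizontal distance between can_teal_mid and cell2 below 0.012 m and z of can_teal_mid in the frame of turntable between 0.049 and 0.061 m and angle between can_teal_mid's own z axis and vertical below 0.1 rad)) or ((horizontal distance between can_pink_mid and cell2 below 0.012 m and z of can_pink_mid in the frame of turntable between 0.049 and 0.061 m and angle between can_pink_mid's own z axis and vertical below 0.1 rad) and (horizontal distance between can_teal_mid and cell1 below 0.012 m and z of can_teal_mid in the frame of turntable between 0.049 and 0.061 m and angle between can_teal_mid's own z axis and vertical below 0.1 rad))) and (contact force between the fingers and post0 above 2 N or contact force between the fingers and post1 above 2 N or contact force between the fingers and post2 above 2 N or contact force between the fingers and post3 above 2 N)), for 0.2 s.
At the end, for the whole second after the job is handed in: Pink can at the front, its axis within 10 mm of the line from turning axis to pointer; all four cans upright (0.1 rad) in their own cells (within 12 mm of centre), pink and teal not touched; turntable at rest (0.08 rad/s); fingers press on a post (over 2 N) (all of step 2 and horizontal distance between stock_a_mid and cell0 below 0.012 m and z of stock_a_mid in the frame of turntable between 0.049 and 0.061 m and angle between each of stock_a_mid, stock_b_mid's own z axis and vertical below 0.1 rad and horizontal distance between stock_b_mid and cell3 below 0.012 m and z of stock_b_mid in the frame of turntable between 0.049 and 0.061 m and angular speed of turntable below 0.08 rad/s and contact force between the fingers and can_pink below 0.1 N and contact force between the fingers and can_teal below 0.1 N); the arm keeps its last pose, push and grip.
It fails at once if a bystander (discs, calculator, tape) is shifted by more than 30 mm (distance of any of discs, calculator, tape from where it was at the start of the episode above 0.03 m).
It fails at once if the yellow or green can leaves its cell or is tipped (distance between stock_a_mid and cell0 above 0.075 m or distance between stock_b_mid and cell3 above 0.075 m or angle between any of stock_a_mid, stock_b_mid's own z axis and vertical above 0.3 rad).
It also fails if it takes over 69 s, if anything falls off the work surface, if the arm or the gripper's body presses on something with over 40 N, if the wrist force passes 120 N, or if a joint passes its speed limit or range.

## Working session

There is one attempt and no reset: what is moved stays moved. The work goes in short steps, Python scripts to look and compute and a tool call to move; the robot and the scene stay as the last step left them, time stands still between calls to the robot, and variables do not carry over. Pictures are saved under pics/ and viewed, and the job is handed in when it is done.

Besides the shell and the picture viewer there is one more tool, called after "Call:" by a JSON object that holds its "name" and its "arguments". servo_tool: Moves the arm, as the interface text tells. Its arguments: {"type":"object","properties":{"series":{"type":"array","items":{"type":"number"}},"force":{"type":"number"}},"required":["series"]}

```bash
mkdir -p pics; ls; python3 - <<'E'
from bench import r, imaging
import cv2, numpy as np
for n in ("scene","top"):
    d=imaging.read_camera(n); cv2.imwrite(f"pics/{n}0.png",d["color"])
    print(n,d["intrinsics"],d["position"],d["rotation"])
o=r.get_obs(); print(o)
E
```

```text
pics
scene [[478.19484463   0.         321.52468561]
 [  0.         478.19484463 247.3634609 ]
 [  0.           0.           1.        ]] [1261.87885215  116.6915404   886.72083604] [[-0.10381419  0.70889391 -0.69763317]
 [ 0.99452048  0.06530301 -0.08163664]
 [-0.01231418 -0.70228551 -0.71178889]]
top [[435.14748473   0.         324.31566608]
 [  0.         435.14748473 236.35168327]
 [  0.           0.           1.        ]] [ 433.2742493    42.75621612 1149.201419  ] [[-0.01677009 -0.99437975  0.10453551]
 [-0.99979898  0.01552807 -0.01268387]
 [ 0.01098935 -0.10472721 -0.99444027]]
{'t': 0.1, 'q': array([67.13818921, 23.59592799, -0.72742587, 91.49964075,  0.32078975,
       64.9920089 , -4.71044995]), 'qd': array([-0.04816167, -0.11591997,  0.01443851, -0.06875245,  0.05969655,
       -0.02304869,  0.02883058]), 'joint_torque': array([ 3.53827963e-03, -6.01823401e+01,  6.85055014e-01, -3.00089550e+01,
        1.40567406e-02,  6.42606901e-03, -2.82847175e-06]), 'ee_pos': array([ 202.81293848, -590.69184179,  230.52912607]), 'eef_rot': array([[ 3.24808846e-01, -9.45779502e-01, -5.88704189e-04],
       [-9.45778514e-01, -3.24809360e-01,  1.37198102e-03],
       [-1.48880816e-03,  1.11152201e-04, -9.99998886e-01]]), 'force': array([-0.80065714,  0.57239588,  0.41405846]), 'wrist_torque': array([ 0.0180239 , -0.00979593,  0.01023797]), 'gripper_width': 85.36320218412556}
```

View pics/scene0.png

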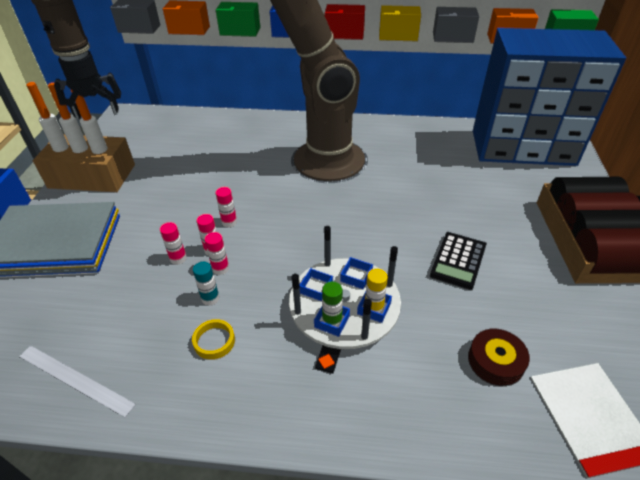

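View pics/top0.png

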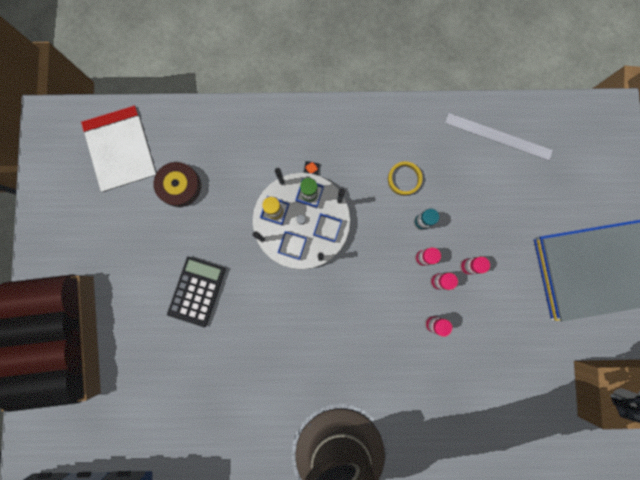

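The top view shows the pink cans at about (431,256), (446,281), (440,327) and (478,265). The last is farthest to the robot's right (−y), so it is the target. Teal is at (430,217), the carousel at (302,220) with empty pockets at (329,228) and (293,245), and the pointer at (312,168).

```bash
cat > h.py <<'E'
import cv2, numpy as np
from bench import r, imaging
def ray(d,u,v):
    c=np.linalg.inv(d["intrinsics"])@np.array([u,v,1.]); w=np.array(d["rotation"])@c
    return np.array(d["position"],float), w/np.linalg.norm(w)
def plane(d,u,v,z):
    p,w=ray(d,u,v); return p+w*(z-p[2])/w[2]
def tri(d1,a,d2,b):
    p,u=ray(d1,*a); q,v=ray(d2,*b)
    s=np.linalg.lstsq(np.c_[u,-v],q-p,rcond=None)[0]
    A,B=p+u*s[0],q+v*s[1]; return (A+B)/2,np.linalg.norm(A-B)
def proj(d,P):
    c=np.array(d["rotation"]).T@(np.array(P,float)-d["position"]); k=d["intrinsics"]@c; return k[:2]/k[2]
R={"pink":((160,120,100),(178,255,255)),"teal":((88,120,50),(100,255,200)),"yellow":((20,120,100),(32,255,255)),
 "green":((50,120,50),(75,255,255)),"orange":((3,180,150),(13,255,255)),"blue":((105,120,50),(125,255,255))}
def blobs(d,c,mn=25):
    h=cv2.cvtColor(d["color"],cv2.COLOR_BGR2HSV); m=cv2.inRange(h,*R[c])
    n,l,s,ce=cv2.connectedComponentsWithStats(m)
    return [(tuple(np.round(ce[i],1)),tuple(s[i])) for i in range(1,n) if s[i][4]>=mn],l
def both():
    return imaging.read_camera("top"),imaging.read_camera("scene")
E
python3 - <<'E'
from h import *
t,s=both()
for c in R:
    print(c)
    for n,d in (("T",t),("S",s)):
        for b,st in blobs(d,c)[0]:
            if c!="blue" or 200<b[0]<420: print(n,b,[int(x) for x in st],np.round(plane(d,*b,12 if c=="orange" else 72 if c=="blue" else 100)[:2]))
g=t["color"][160:285,235:370]; cv2.imwrite("pics/c1.png",cv2.resize(g,None,fx=5,fy=5)[:600])
g=s["color"][215:375,270:430]; cv2.imwrite("pics/c2.png",cv2.resize(g,(600,600),interpolation=cv2.INTER_CUBIC))
E
```

```text
pink
T (np.float64(431.6), np.float64(255.5)) [423, 248, 18, 16, 244] [ 493. -229.]
T (np.float64(480.1), np.float64(264.5)) [471, 257, 19, 16, 259] [ 469. -346.]
T (np.float64(463.6), np.float64(266.7)) [461, 260, 7, 14, 44] [ 465. -306.]
T (np.float64(448.1), np.float64(280.8)) [439, 273, 19, 17, 260] [ 431. -267.]
T (np.float64(433.3), np.float64(281.0)) [432, 275, 4, 13, 27] [ 432. -231.]
T (np.float64(427.9), np.float64(322.6)) [426, 317, 6, 13, 32] [ 333. -214.]
T (np.float64(442.5), np.float64(327.0)) [434, 319, 19, 18, 260] [ 322. -248.]
S (np.float64(223.6), np.float64(195.1)) [215, 187, 17, 18, 243] [ 324. -247.]
S (np.float64(228.2), np.float64(217.0)) [220, 211, 16, 12, 127] [ 407. -215.]
S (np.float64(209.5), np.float64(233.1)) [196, 214, 28, 38, 622] [ 468. -245.]
S (np.float64(169.1), np.float64(231.3)) [160, 222, 19, 20, 295] [ 470. -344.]
S (np.float64(176.5), np.float64(253.7)) [167, 246, 18, 14, 148] [ 542. -303.]
S (np.float64(219.6), np.float64(264.3)) [210, 257, 18, 14, 143] [ 565. -196.]
teal
T (np.float64(430.0), np.float64(216.7)) [422, 209, 17, 16, 212] [ 58
[... 1723 characters left out ...]
  60.]
blue
T (np.float64(305.5), np.float64(202.3)) [296, 196, 22, 11, 38] [633.  75.]
T (np.float64(329.0), np.float64(216.7)) [320, 214, 21, 7, 26] [596.  16.]
S (np.float64(276.6), np.float64(24.5)) [270, 6, 19, 31, 323] [-902. -320.]
S (np.float64(419.7), np.float64(82.5)) [343, 50, 149, 71, 8123] [-400.  289.]
S (np.float64(355.0), np.float64(272.2)) [341, 257, 32, 32, 450] [535. 107.]
S (np.float64(313.2), np.float64(283.3)) [299, 268, 34, 33, 435] [577.  16.]
S (np.float64(360.7), np.float64(306.3)) [357, 295, 8, 21, 87] [631. 125.]
S (np.float64(380.6), np.float64(310.8)) [370, 294, 22, 28, 201] [639. 167.]
S (np.float64(331.4), np.float64(322.3)) [314, 306, 36, 30, 409] [678.  66.]
```

View pics/c1.png

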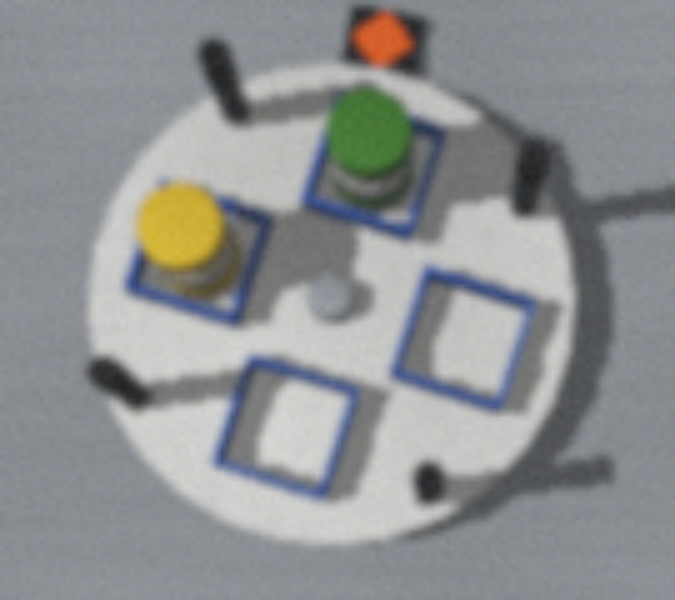

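View pics/c2.png

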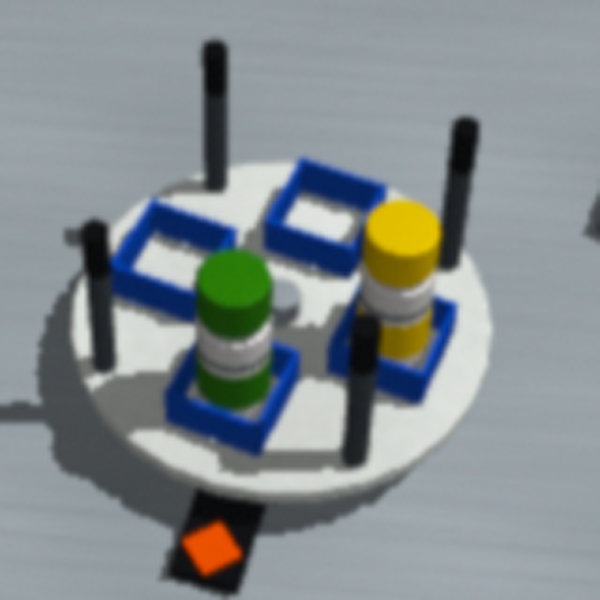

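```bash
python3 - <<'E'
from h import *
t,s=both()
P=[(277.6,169.8),(255.2,233.8),(321,255.7),(342.2,190.5)]
W=[plane(t,*p,163)[:2] for p in P]
Q=[(270+x*160/600,215+y*160/600) for x,y in [(364,328),(465,125),(215,48),(96,228)]]
W2=[plane(s,*p,163)[:2] for p in Q]
for W in (W,W2):
    c=np.mean(W,0); print("axis",c,[np.round(w-c) for w in W],[round(np.linalg.norm(w-c)) for w in W],[round(np.degrees(np.arctan2(*(w-c)[::-1]))-90*i,1) for i,w in enumerate(W)])
# deck ellipse
g=t["color"]; h=cv2.cvtColor(g,cv2.COLOR_BGR2HSV); m=((h[...,1]<25)&(h[...,2]>190)).astype(np.uint8)
m[:150]=0;m[290:]=0;m[:,:240]=0;m[:,370:]=0
ct=max(cv2.findContours(m,0,cv2.CHAIN_APPROX_NONE)[0],key=cv2.contourArea); hu=cv2.convexHull(ct)
e=cv2.fitEllipse(hu);print(e,plane(t,*e[0],44))
print("pointer",plane(t,311,167.3,12),plane(s,326,360.7,12))
print("pink",tri(t,(480.1,264.5),s,(169.1,231.3)),plane(t,480.1,264.5,105)[:2],plane(s,169.1,231.3,100)[:2])
print("teal",tri(t,(430,216.7),s,(202.4,271.2)))
print("yellow",tri(t,(270.8,205.2),s,(377,279.4)))
print("green",tri(t,(308.4,186.3),s,(332,292.7)))
E
```

```text
axis [593.54970307  87.16516858] [array([100.,  48.]), array([-48., 100.]), array([-101.,  -49.]), array([  49., -100.])] [111, 111, 112, 111] [np.float64(25.9), np.float64(25.7), np.float64(-334.2), np.float64(-333.9)]
axis [590.18141354  88.13262167] [array([101.,  47.]), array([-49.,  99.]), array([-99., -48.]), array([ 47., -98.])] [112, 110, 110, 109] [np.float64(25.1), np.float64(26.3), np.float64(-334.2), np.float64(-334.4)]
((298.13720703125, 211.69712829589844), (61.83583068847656, 96.35464477539062), 90.38960266113281) [614.1478277   94.80496651  44.        ]
pointer [738.85366302  60.71394946  12.        ] [733.48205339  60.07483432  12.        ]
pink (array([ 469.1472607 , -345.72218055,   98.81415099]), np.float64(1.556654671246387)) [ 469.09219394 -344.24452015] [ 470.46395188 -344.15450453]
teal (array([ 587.82271012, -229.27579389,   99.06960675]), np.float64(1.0820590786615665))
yellow (array([614.24977741, 153.92309097, 143.15808565]), np.float64(0.08725126545169047))
green (array([657.92275465,  65.41991013, 143.44721544]), np.float64(0.09926756254305578))
```

Call:
{"name": "servo_tool", "arguments": {"series": [1,0,0,8,0,1,0,0,8,0,1,4,4,8,1.4,1,7,6.5,8,2.8,1,10,9,8,4.2,1,13,12,8,5.6,1,16,15,8,7,1,19,18,8,8.4], "force": 30}}

```text
t: 0.97
ee_pos: [385.7, -417.9, 311.5]
eef_rot: [[0.877, -0.48, 0.0], [-0.48, -0.877, -0.0], [0.0, 0.0, -1.0]]
force: [0.8, -0.9, -0.2]
gripper_width: 85.4
```

Call:
{"name": "servo_tool", "arguments": {"series": [1,2.5,2.2,0,1.4,1,5,4.4,0,2.8,1,7.6,6.6,0,4.2,1,7.6,6.6,0,5.8,1,7.6,6.6,-4,5.8,1,7.6,6.6,-8,5.8,1,7.6,6.6,-12,5.8,1,7.6,6.6,-12,5.8]}}

```text
t: 1.63
ee_pos: [456.5, -351.2, 184.0]
eef_rot: [[1.0, -0.001, -0.01], [-0.001, -1.0, 0.007], [-0.01, -0.007, -1.0]]
force: [-2.1, 0.7, -0.0]
gripper_width: 85.2
```

```bash
python3 - <<'E'
from h import *
t,s=both()
print(r.get_obs()["ee_pos"],r.get_obs()["q"])
print(proj(t,(469,-345,110)),[b for b,_ in blobs(t,"pink")[0]])
cv2.imwrite("pics/a.png",np.hstack([cv2.resize(t["color"][200:360,390:550],(400,400)),cv2.resize(s["color"][130:330,90:290],(400,400))]))
E
```

```text
[ 460.16870106 -353.21794867  191.09610434] [ 48.46309463  22.98885488 -20.6500147   99.3838545    9.16662431
  59.43603106  24.57548367]
[481.18232106 264.44903393] [(np.float64(431.5), np.float64(255.5)), (np.float64(480.1), np.float64(264.5)), (np.float64(463.8), np.float64(267.0)), (np.float64(448.1), np.float64(280.8)), (np.float64(433.3), np.float64(280.8)), (np.float64(428.0), np.float64(322.5)), (np.float64(442.5), np.float64(327.0))]
```

View pics/a.png

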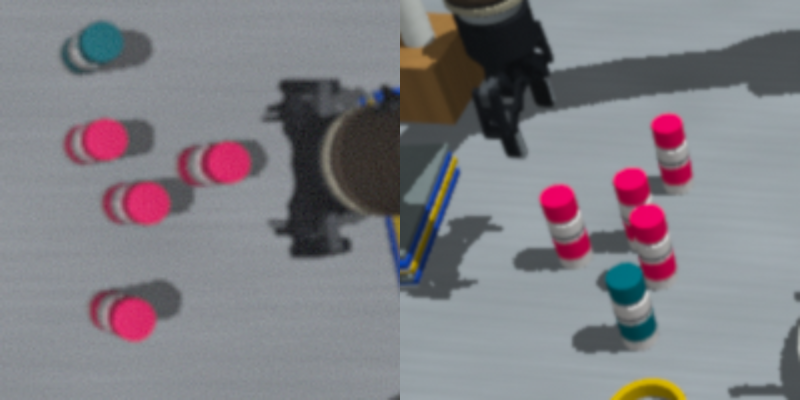

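```bash
python3 - <<'E'
from h import *
t,s=both(); o=r.get_obs(); p=o["ee_pos"]; R_=o["eef_rot"]; print(p,R_)
for n,d,x0,y0,k in (("T",t,390,200,2.5),("S",s,90,130,2)):
  for off in ([0,0,0],[50,0,0],[-50,0,0],[0,0,-120]):
    u=proj(d,p+R_@np.array(off,float)); print(n,off,u,(u-[x0,y0])*k)
E
```

```text
[ 461.97559776 -354.28249458  193.95206074] [[ 9.99995300e-01 -9.28862496e-04  2.92169483e-03]
 [-9.23386887e-04 -9.99997816e-01 -1.87491175e-03]
 [ 2.92342998e-03  1.87220509e-03 -9.99993974e-01]]
T [0, 0, 0] [499.64203494 266.02939382] [274.10508735 165.07348455]
T [50, 0, 0] [498.35956563 243.4006271 ] [270.89891408 108.50156774]
T [-50, 0, 0] [500.93818361 288.89952851] [277.34545902 222.24882127]
T [0, 0, -120] [525.16960753 263.91554822] [337.92401883 159.78887056]
S [0, 0, 0] [156.14739004 198.52499432] [132.29478008 137.04998863]
S [50, 0, 0] [148.28651457 212.92879141] [116.57302915 165.85758282]
S [-50, 0, 0] [163.51921425 185.01730543] [147.0384285  110.03461086]
S [0, 0, -120] [141.54135983 154.14892247] [103.08271966  48.29784494]
```

The gripper lies where the kinematics project it, just up and to the right of the pink can at (480,264). It is still settling towards its target.

Call:
{"name": "servo_tool", "arguments": {"series": [1,0,0,0,0,1,0,0,0,0,1,0,0,0,0]}}

```text
t: 2.08
ee_pos: [461.2, -354.0, 193.0]
eef_rot: [[1.0, -0.001, 0.002], [-0.001, -1.0, -0.002], [0.002, 0.002, -1.0]]
force: [-0.3, -0.1, -0.6]
gripper_width: 85.3
```

Call:
{"name": "servo_tool", "arguments": {"series": [1,0.8,0.9,0,0,1,0.8,0.9,-3,0,1,0.8,0.9,-6,0,1,0.8,0.9,-9,0,1,0.8,0.9,-11,0,1,0.8,0.9,-13.2,0,1,0.8,0.9,-13.2,0,1,0.8,0.9,-13.2,0]}}

```text
t: 2.75
ee_pos: [468.7, -343.4, 58.9]
eef_rot: [[1.0, -0.0, -0.001], [-0.0, -1.0, 0.002], [-0.001, -0.002, -1.0]]
force: [-0.6, 0.2, 0.2]
gripper_width: 85.2
```

```bash
python3 - <<'E'
from h import *
t,s=both(); print(r.get_obs()["ee_pos"])
cv2.imwrite("pics/b.png",np.hstack([cv2.resize(t["color"][200:360,390:550],(400,400)),cv2.resize(s["color"][130:330,90:290],(400,400))]))
E
```

```text
[ 469.81736234 -344.55356207   60.7744546 ]
```

View pics/b.png

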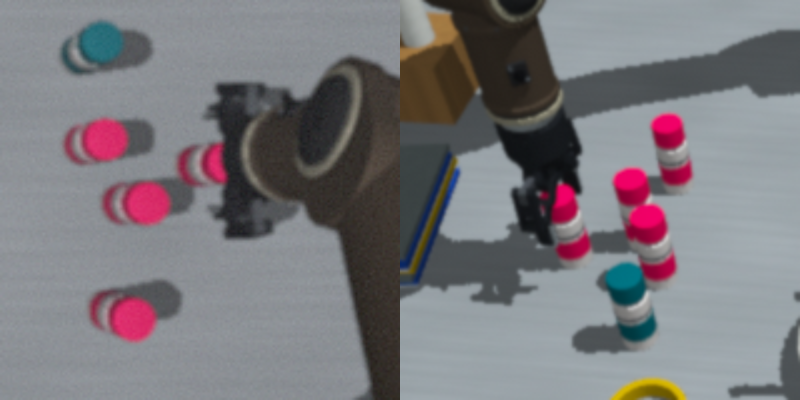

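The fingers straddle the pink can (crop 205,165 top; 565,210 scene). I'll close on it.

Call:
{"name": "servo_tool", "arguments": {"series": [0.3,0,-0.05,0,0,0.3,0,-0.05,0,0,0.3,0,-0.05,0,0,0.3,0,-0.05,0,0,0.3,0,-0.05,0,0,0.3,0,-0.05,0,0], "force": 30}}

```text
t: 3.35
ee_pos: [468.8, -345.4, 60.3]
eef_rot: [[1.0, -0.001, 0.001], [-0.001, -1.0, -0.001], [0.001, 0.001, -1.0]]
force: [-0.4, 0.4, 5.3]
gripper_width: 40.8
```

Call:
{"name": "servo_tool", "arguments": {"series": [0.3,0,0,2,0,0.3,0,0,5,0,0.3,0,0,8,0,0.3,0,0,11,0,0.3,0,0,14,0,0.3,0,0,15.5,0,0.3,0,0,15.5,0,0.3,0,0,15.5,0]}}

```text
t: 4.02
ee_pos: [468.7, -345.2, 214.9]
eef_rot: [[1.0, -0.001, 0.001], [-0.001, -1.0, -0.001], [0.001, 0.001, -1.0]]
force: [0.3, 0.0, -1.2]
gripper_width: 40.8
```

```bash
python3 - <<'E'
from h import *
t,s=both(); print(r.get_obs()["ee_pos"],r.get_obs()["force"])
cv2.imwrite("pics/cc.png",np.hstack([cv2.resize(t["color"][200:360,390:550],(400,400)),cv2.resize(s["color"][80:280,90:290],(400,400))]))
E
```

```text
[ 467.75862935 -344.66462134  212.93291991] [-0.75970069  0.66163638 -1.37071998]
```

View pics/cc.png

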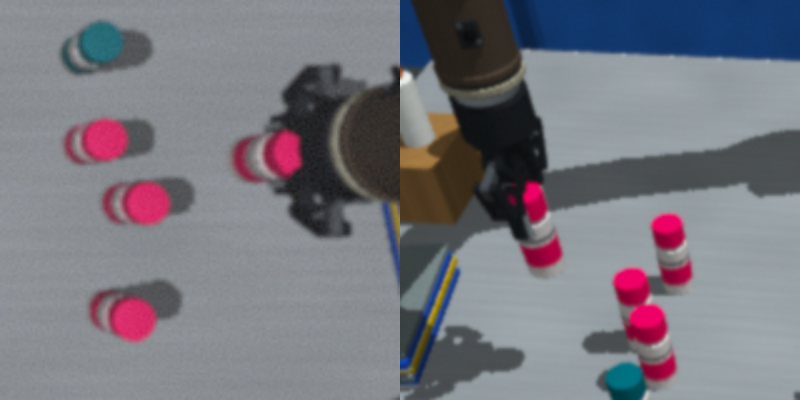

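The pink can is lifted upright at crop (265,155). Next I carry it to above cell2, around (569, 21.5).

Call:
{"name": "servo_tool", "arguments": {"series": [0.3,0.5,1.5,0,0,0.3,1.2,4.5,0,0,0.3,2.1,7.8,0,0,0.3,3,11.1,0,0,0.3,3.9,14.4,0,0,0.3,4.8,17.7,0,0,0.3,5.7,21,0,0,0.3,6.6,24.3,0,0]}}

```text
t: 4.78
ee_pos: [533.8, -100.4, 212.6]
eef_rot: [[1.0, -0.001, -0.003], [-0.001, -1.0, 0.001], [-0.003, -0.001, -1.0]]
force: [1.5, 0.2, -1.1]
gripper_width: 41.0
```

Call:
{"name": "servo_tool", "arguments": {"series": [0.3,0.9,3.3,0,0,0.3,1.8,6.6,0,0,0.3,2.7,9.5,0,0,0.3,3.2,11.5,0,0,0.3,3.4,12.4,0,0,0.3,3.4,12.4,0,0,0.3,3.4,12.4,0,0,0.3,3.4,12.4,0,0]}}

```text
t: 5.45
ee_pos: [568.1, 19.8, 213.5]
eef_rot: [[1.0, -0.003, -0.002], [-0.003, -1.0, -0.001], [-0.002, 0.001, -1.0]]
force: [0.1, 0.4, -1.0]
gripper_width: 40.6
```

```bash
python3 - <<'E'
from h import *
t,s=both(); o=r.get_obs(); p=o["ee_pos"];print(p,o["force"],o["qd"])
for d,n in((t,"T"),(s,"S")): print(n,[proj(d,p+[0,0,z]) for z in (-61,49)],proj(d,(569.1,21.5,44)))
cv2.imwrite("pics/d.png",np.hstack([cv2.resize(t["color"][140:300,240:400],(400,400)),cv2.resize(s["color"][180:380,230:430],(400,400))]))
E
```

```text
[568.30282462  19.8383346  213.98523271] [-0.41774396 -0.49308923 -0.56251633] [-0.06091374 -0.25262872 -0.36594485 -0.11970647 -0.21772104 -0.12145722
 -0.16184131]
T [array([328.51571143, 223.23573337]), array([329.61592388, 216.03726865])] [326.98420849 228.67364787]
S [array([314.31704637, 255.51950582]), array([313.02172637, 216.7237201 ])] [316.10140172 288.79017223]
```

View pics/d.png

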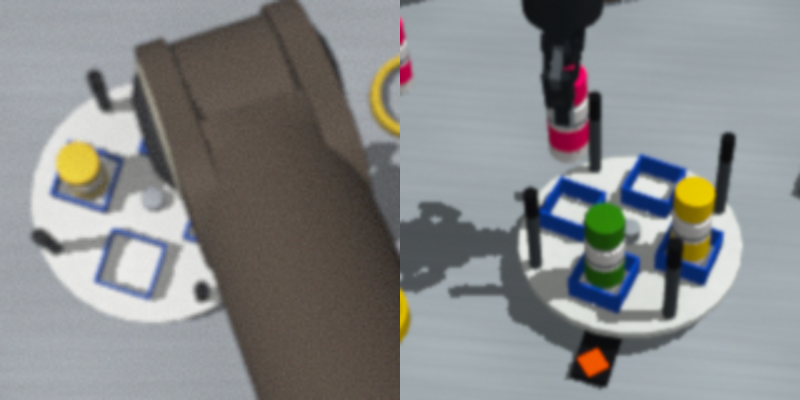

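```bash
python3 - <<'E'
from h import *
t,s=both()
print(plane(t,328,227.6,72),plane(s,316.5,281.2,72))
# cell1: top corners crop (252,358),(357,388),(323,496),(218,464); scene (302,158),(386,190),(352,275),(267,240)
print(plane(t,235+287.5/5,160+426.5/5,72),plane(s,270+326.5/3.75,215+216/3.75,72))
E
```

```text
[568.31781607  19.45726547  72.        ] [570.18776211  23.09454929  72.        ]
[525.41372311 108.35122407  72.        ] [536.07644178 112.04916805  72.        ]
```

Call:
{"name": "servo_tool", "arguments": {"series": [0.3,0.1,0.1,-2,0,0.3,0.1,0.1,-4,0,0.3,0.1,0.1,-6,0,0.3,0.1,0.1,-7.5,0,0.3,0.1,0.1,-8,0,0.3,0.1,0.1,-8,0]}}

```text
t: 6.15
ee_pos: [568.8, 22.2, 133.2]
eef_rot: [[1.0, -0.002, -0.002], [-0.002, -1.0, -0.0], [-0.002, 0.0, -1.0]]
force: [0.1, 0.2, -1.2]
gripper_width: 40.7
```

```bash
python3 - <<'E'
from h import *
t,s=both(); o=r.get_obs(); p=o["ee_pos"];print(p,o["force"])
cv2.imwrite("pics/e.png",cv2.resize(s["color"][220:340,260:380],(600,600)))
E
```

```text
[570.06031031  22.7873732  135.05971116] [ 0.96635075  0.32396507 -1.04595081]
```

View pics/e.png

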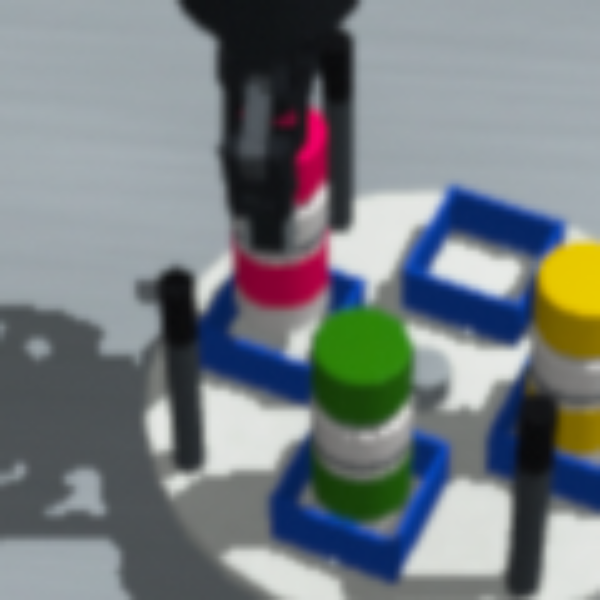

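The can foot sits over pocket cell2 at crop (282,340), inside the walls. Lowering.

Call:
{"name": "servo_tool", "arguments": {"series": [0.3,0,-0.1,-1,0,0.3,0,-0.1,-2,0,0.3,0,-0.1,-2.6,0,0.3,0,-0.1,-2.9,0,0.3,0,-0.1,-2.9,0,0.3,0,-0.1,-2.9,0]}}

```text
t: 6.75
ee_pos: [569.5, 22.1, 105.0]
eef_rot: [[1.0, -0.001, -0.0], [-0.001, -1.0, 0.0], [-0.0, -0.0, -1.0]]
force: [-1.2, 0.4, -1.2]
gripper_width: 40.7
```

Call:
{"name": "servo_tool", "arguments": {"series": [0.3,0,0,-0.15,0,0.3,0,0,-0.15,0,0.75,0,0,-0.15,0,0.75,0,0,-0.15,0,0.75,0,0,-0.15,0,0.75,0,0,-0.15,0,0.75,0,0,-0.15,0,0.75,0,0,-0.15,0]}}

```text
t: 7.42
ee_pos: [569.5, 22.0, 103.7]
eef_rot: [[1.0, -0.001, -0.0], [-0.001, -1.0, 0.0], [-0.0, -0.0, -1.0]]
force: [0.1, -0.3, -0.2]
gripper_width: 64.1
```

Call:
{"name": "servo_tool", "arguments": {"series": [0.75,0,0,3,0,0.75,0,0,6,0,0.75,0,0,9,0,0.75,0,0,12,0,0.75,0,-3,13.5,0,0.75,0,-6.5,13.5,0,1,0.5,-10,13.5,0,1,0.5,-13.5,13.5,0]}}

```text
t: 8.08
ee_pos: [575.1, -114.4, 239.5]
eef_rot: [[1.0, 0.0, 0.002], [0.0, -1.0, -0.001], [0.002, 0.001, -1.0]]
force: [0.2, 0.7, -0.2]
gripper_width: 84.9
```

Call:
{"name": "servo_tool", "arguments": {"series": [1,0.3,-3.5,0,0,1,0.5,-7,0,0,1,0.8,-9.5,0,0,1,0.8,-11,0,0,1,0.8,-11.5,0,0,1,0.8,-11.5,0,0,1,0.8,-11.5,0,0]}}

```text
t: 8.67
ee_pos: [582.8, -225.9, 238.8]
eef_rot: [[1.0, 0.001, 0.0], [0.001, -1.0, 0.001], [0.0, -0.001, -1.0]]
force: [-0.2, 0.1, -1.2]
gripper_width: 85.5
```

```bash
python3 - <<'E'
from h import *
t,s=both(); o=r.get_obs(); p=o["ee_pos"];print(p,o["force"],o["gripper_width"])
cv2.imwrite("pics/f.png",np.hstack([cv2.resize(t["color"][140:300,240:400],(400,400)),cv2.resize(s["color"][200:360,260:420],(400,400))]))
E
```

```text
[ 582.99192452 -225.37580558  239.01525654] [ 0.66076642 -0.17465612  0.13351173] 85.26811130107217
```

View pics/f.png

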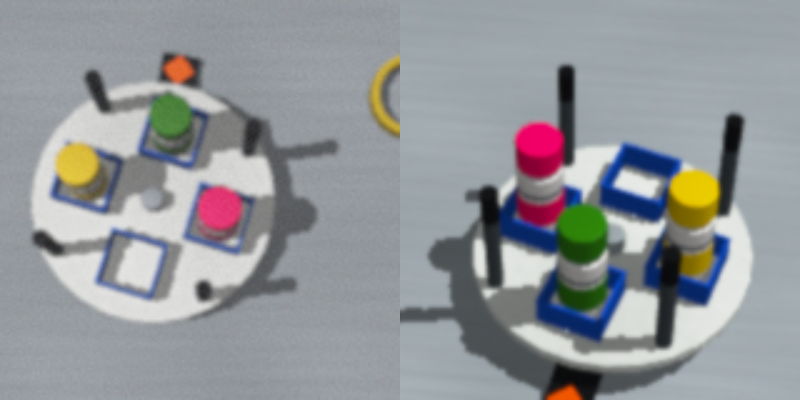

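Pink stands in cell2, at crop (220,212) top and (540,185) scene. Next is teal at (588,-229).

Call:
{"name": "servo_tool", "arguments": {"series": [0.85,0.5,-0.3,0,0,0.85,0.5,-0.3,-3,0,0.85,0.5,-0.3,-6.5,0,0.85,0.5,-0.3,-10,0,0.85,0.5,-0.3,-13,0,0.85,0.5,-0.3,-15.5,0,0.85,0.5,-0.3,-17,0,0.85,0.5,-0.3,-17.8,0]}}

```text
t: 9.43
ee_pos: [586.8, -229.6, 58.2]
eef_rot: [[1.0, 0.001, -0.003], [0.001, -1.0, 0.002], [-0.003, -0.002, -1.0]]
force: [-0.9, 0.1, 0.7]
gripper_width: 72.5
```

Call:
{"name": "servo_tool", "arguments": {"series": [0.85,0,0,0,0,0.85,0,0,0,0]}}

```text
t: 9.6
ee_pos: [588.3, -230.5, 61.3]
eef_rot: [[1.0, 0.0, 0.001], [0.0, -1.0, 0.0], [0.001, -0.0, -1.0]]
force: [-0.1, -0.4, 0.8]
gripper_width: 72.5
```

```bash
python3 - <<'E'
from h import *
t,s=both(); o=r.get_obs(); p=o["ee_pos"];print(p,o["force"],o["gripper_width"])
cv2.imwrite("pics/g.png",np.hstack([cv2.resize(t["color"][150:310,350:510],(400,400)),cv2.resize(s["color"][200:360,130:290],(400,400))]))
E
```

```text
[ 588.77874506 -231.01080817   62.36069237] [0.28169932 0.37327175 0.96971715] 72.38405011375802
```

View pics/g.png

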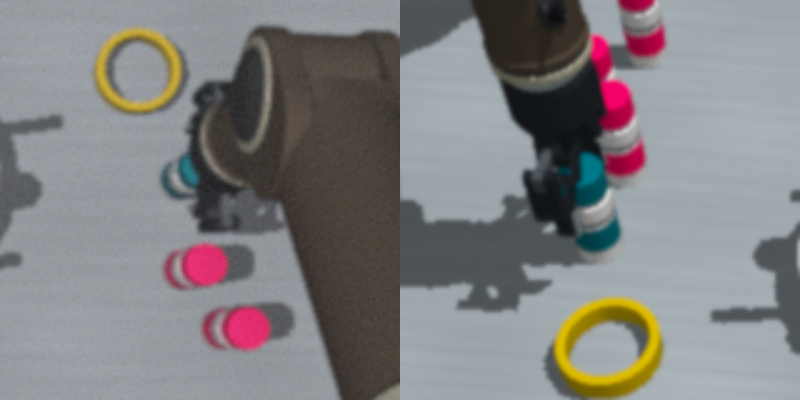

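The fingers straddle teal (crop 595,200) and are clear of the neighbouring pink can. Closing, then lifting.

Call:
{"name": "servo_tool", "arguments": {"series": [0.3,-0.05,0.1,0,0,0.3,-0.05,0.1,0,0,0.3,-0.05,0.1,0,0,0.3,-0.05,0.1,0,0,0.3,-0.05,0.1,0,0,0.3,-0.05,0.1,0,0]}}

```text
t: 10.2
ee_pos: [587.4, -230.2, 62.0]
eef_rot: [[1.0, -0.001, 0.001], [-0.001, -1.0, -0.001], [0.001, 0.001, -1.0]]
force: [-1.2, 1.0, 4.5]
gripper_width: 40.8
```

Call:
{"name": "servo_tool", "arguments": {"series": [0.3,0,0,2,0,0.3,0,0,5,0,0.3,0,0,8,0,0.3,0,0,11,0,0.3,0,0,14,0,0.3,0,0,15.5,0,0.3,0,0,15.5,0,0.3,0,0,15.5,0]}}

```text
t: 10.87
ee_pos: [587.2, -230.2, 216.3]
eef_rot: [[1.0, -0.001, 0.001], [-0.001, -1.0, -0.001], [0.001, 0.001, -1.0]]
force: [-0.6, -0.5, -1.6]
gripper_width: 40.2
```

Call:
{"name": "servo_tool", "arguments": {"series": [0.3,0,0,3,0,0.3,-0.4,2,5,0,0.3,-1,5.5,5,0,0.3,-1.6,9,5,0,0.3,-2.2,12.5,5,0,0.3,-2.8,16,5,0,0.3,-3.4,19.5,5,0,0.3,-4,23,5,0]}}

```text
t: 11.53
ee_pos: [545.5, 1.3, 263.7]
eef_rot: [[1.0, -0.001, -0.003], [-0.001, -1.0, -0.0], [-0.003, 0.0, -1.0]]
force: [0.9, 0.9, -2.1]
gripper_width: 40.5
```

Call:
{"name": "servo_tool", "arguments": {"series": [0.3,-0.6,3.5,0,0,0.3,-1.2,7,0,0,0.3,-1.7,9.5,0,0,0.3,-2.1,11,0,0,0.3,-2.1,11.1,0,0,0.3,-2.1,11.1,0,0,0.3,-2.1,11.1,0,0,0.3,-2.1,11.1,0,0]}}

```text
t: 12.2
ee_pos: [526.2, 109.3, 264.9]
eef_rot: [[1.0, -0.003, -0.001], [-0.003, -1.0, -0.001], [-0.001, 0.001, -1.0]]
force: [0.1, -0.5, -2.2]
gripper_width: 40.2
```

Call:
{"name": "servo_tool", "arguments": {"series": [0.3,0,0.1,-3,0,0.3,0,0.1,-6,0,0.3,0,0.1,-9,0,0.3,0,0.1,-11.5,0,0.3,0,0.1,-12.8,0,0.3,0,0.1,-12.8,0,0.3,0,0.1,-12.8,0]}}

```text
t: 12.78
ee_pos: [526.0, 110.9, 137.3]
eef_rot: [[1.0, -0.002, -0.002], [-0.002, -1.0, -0.0], [-0.002, 0.0, -1.0]]
force: [-0.5, -0.1, -1.6]
gripper_width: 40.6
```

```bash
python3 - <<'E'
from h import *
t,s=both(); o=r.get_obs(); p=o["ee_pos"];print(p,o["force"],o["gripper_width"])
cv2.imwrite("pics/i.png",np.hstack([cv2.resize(t["color"][140:300,240:400],(400,400)),cv2.resize(s["color"][220:340,290:410],(400,400))]))
E
```

```text
[527.04309311 111.67872125 138.89110917] [ 1.18143984 -0.50311551 -1.31315354] 40.39813121350009
```

View pics/i.png

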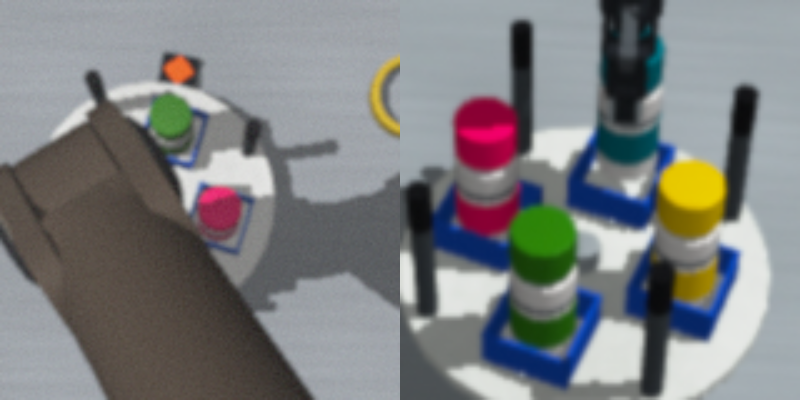

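Teal's foot is over the cell1 pocket at crop (625,185), inside the walls. Lowering.

Call:
{"name": "servo_tool", "arguments": {"series": [0.3,-0.05,-0.05,-1,0,0.3,-0.05,-0.05,-2,0,0.3,-0.05,-0.05,-2.7,0,0.3,-0.05,-0.05,-3.1,0,0.3,-0.05,-0.05,-3.1,0,0.3,-0.05,-0.05,-3.1,0]}}

```text
t: 13.38
ee_pos: [525.5, 111.6, 106.5]
eef_rot: [[1.0, -0.001, -0.0], [-0.001, -1.0, -0.0], [-0.0, 0.0, -1.0]]
force: [0.8, -0.6, -1.9]
gripper_width: 40.4
```

Call:
{"name": "servo_tool", "arguments": {"series": [0.3,0,0,-0.15,0,0.3,0,0,-0.15,0,0.75,0,0,-0.15,0,0.75,0,0,-0.15,0,0.75,0,0,-0.15,0,0.75,0,0,-0.15,0,0.75,0,0,-0.15,0,0.75,0,0,-0.15,0]}}

```text
t: 14.05
ee_pos: [525.6, 111.5, 105.2]
eef_rot: [[1.0, -0.001, -0.0], [-0.001, -1.0, 0.0], [-0.0, -0.0, -1.0]]
force: [-0.3, -0.9, -0.3]
gripper_width: 63.8
```

Call:
{"name": "servo_tool", "arguments": {"series": [0.75,0,0,3,0,0.75,0,0,6,0,0.75,0,0,9,0,0.75,0,0,12,0,0.75,0.6,3,13.5,1.3,0.75,1.2,6,13.5,2.6,0.75,1.8,7.5,13.5,3.9,0.75,1.8,7.5,13.5,5.2]}}

```text
t: 14.72
ee_pos: [543.7, 191.0, 241.1]
eef_rot: [[0.895, 0.447, 0.001], [0.447, -0.895, 0.003], [0.003, -0.002, -1.0]]
force: [0.3, -0.4, 0.6]
gripper_width: 64.4
```

Call:
{"name": "servo_tool", "arguments": {"series": [0.75,0,0,0,0,0.75,0,0,0,0,0.75,0,0,0,0]}}

```text
t: 14.97
ee_pos: [543.6, 185.6, 240.0]
eef_rot: [[0.901, 0.433, -0.0], [0.433, -0.901, -0.001], [-0.001, 0.0, -1.0]]
force: [0.4, 0.2, -1.1]
gripper_width: 63.9
```

```bash
python3 - <<'E'
from h import *
t,s=both(); o=r.get_obs(); p=o["ee_pos"];print(p,o["force"],o["gripper_width"],o["q"])
cv2.imwrite("pics/j.png",np.hstack([cv2.resize(t["color"][140:300,240:400],(400,400)),cv2.resize(s["color"][200:360,270:430],(400,400))]))
# predicted positions of cans' top centres
for n,P in dict(pink=(569.1,21.5,154),teal=(525.9,110.5,154),post1=(544,186.6,163)).items(): print(n,(proj(t,P)-[240,140])*2.5,(proj(s,P)-[270,200])*2.5+[400,0])
E
```

```text
[543.60735223 185.65203629 240.21246713] [0.89694455 0.54215103 0.44491092] 63.941544565895306 [  5.77717953  22.93165951 -39.07792217  96.06654087  15.55392411
  66.56137366 -11.58322521]
pink [219.49691279 207.11243641] [512.60599144 138.7811581 ]
teal [123.38838813 255.2296331 ] [620.33021016 109.68512684]
post1 [ 38.88898863 235.84035883] [709.82297813 123.05209872]
```

View pics/j.png

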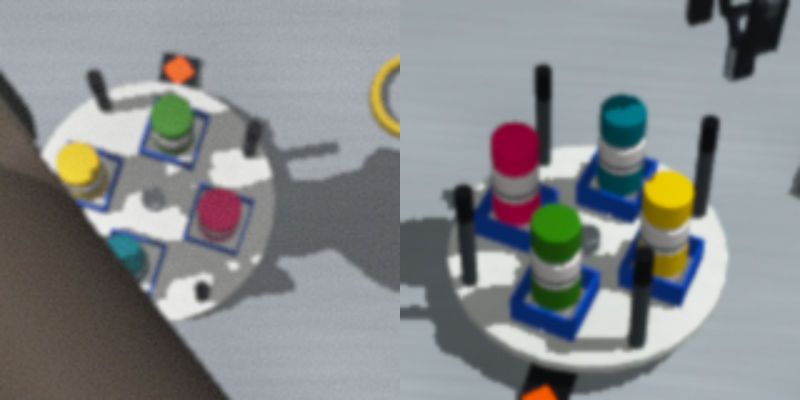

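Both cans are seated: pink at crop (515,150) and teal at (623,125), matching the predictions. The post1 top at (709,121) also matches. Descending on post1.

Call:
{"name": "servo_tool", "arguments": {"series": [0.6,0,0.1,-2.5,0,0.6,0,0.1,-5,0,0.6,0,0.1,-7.5,0,0.6,0,0.1,-9.5,0,0.6,0,0.1,-11,0,0.6,0,0.1,-11,0,0.6,0,0.1,-11,0]}}

```text
t: 15.65
ee_pos: [543.3, 187.0, 130.0]
eef_rot: [[0.9, 0.436, -0.001], [0.436, -0.9, -0.0], [-0.001, -0.0, -1.0]]
force: [-0.3, 0.5, -0.7]
gripper_width: 51.0
```

```bash
python3 - <<'E'
from h import *
t,s=both(); o=r.get_obs(); p=o["ee_pos"];print(p,o["force"],o["gripper_width"])
cv2.imwrite("pics/k.png",cv2.resize(s["color"][180:340,290:450],(600,600)))
E
```

```text
[544.2523838  187.70689603 131.52228071] [ 0.85657827 -0.11601331 -0.06909158] 51.1045413460988
```

View pics/k.png

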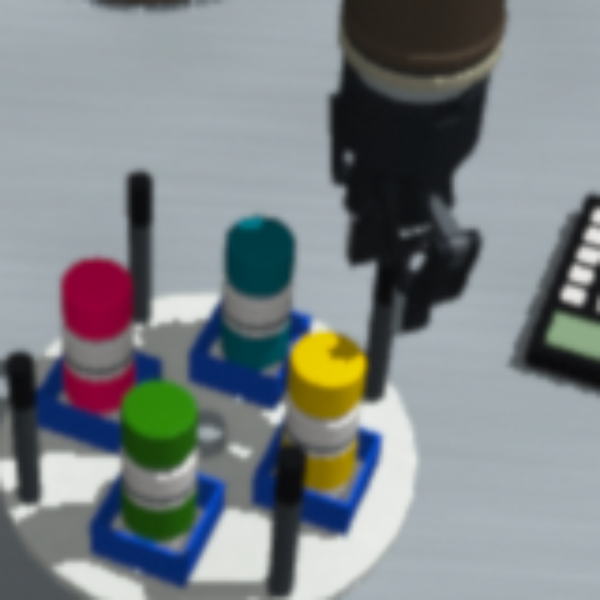

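The post lies between the fingers (crop 385,285). Closing.

Call:
{"name": "servo_tool", "arguments": {"series": [0,0,0,0,0,0,0,0,0,0,0,0,0,0,0,0,0,0,0,0,0,0,0,0,0,0,0,0,0,0,0,0,0,0,0], "force": 30}}

```text
t: 16.33
ee_pos: [544.1, 187.7, 131.2]
eef_rot: [[0.899, 0.437, 0.001], [0.437, -0.899, 0.0], [0.001, 0.0, -1.0]]
force: [-0.5, -0.8, 5.9]
gripper_width: 14.1
```

```bash
python3 - <<'E'
from h import *
o=r.get_obs(); p=o["ee_pos"];print(p,o["force"],o["gripper_width"])
c=np.array([592,87.6]); d=p[:2]-c; a=np.degrees(np.arctan2(d[1],d[0])); R0=np.hypot(*d); print(a,R0)
a0=a
for k in range(0,33):
    th=np.radians(a0+98.4*k/32*1.0); q=c+R0*np.array([np.cos(th),np.sin(th)])-p[:2]
    print(k,np.round(q/10,2),round(98.4*k/32/5,2))
E
```

```text
[544.11410171 187.68059126 131.22260397] [-0.48147788 -0.78291115  5.88355771] 14.115942761086568
115.56987347668074 110.94676201831643
0 [0. 0.] 0.0
1 [-0.53 -0.27] 0.61
2 [-1.04 -0.57] 1.23
3 [-1.54 -0.9 ] 1.85
4 [-2.02 -1.25] 2.46
5 [-2.48 -1.63] 3.08
6 [-2.92 -2.03] 3.69
7 [-3.34 -2.45] 4.31
8 [-3.73 -2.9 ] 4.92
9 [-4.1  -3.37] 5.54
10 [-4.44 -3.86] 6.15
11 [-4.76 -4.36] 6.77
12 [-5.05 -4.88] 7.38
13 [-5.31 -5.42] 8.0
14 [-5.54 -5.96] 8.61
15 [-5.74 -6.52] 9.22
16 [-5.92 -7.09] 9.84
17 [-6.06 -7.67] 10.46
18 [-6.17 -8.26] 11.07
19 [-6.25 -8.85] 11.69
20 [-6.29 -9.44] 12.3
21 [ -6.31 -10.04] 12.92
22 [ -6.29 -10.63] 13.53
23 [ -6.24 -11.22] 14.15
24 [ -6.16 -11.81] 14.76
25 [ -6.05 -12.4 ] 15.38
26 [ -5.9  -12.98] 15.99
27 [ -5.73 -13.55] 16.61
28 [ -5.52 -14.1 ] 17.22
29 [ -5.29 -14.65] 17.84
30 [ -5.02 -15.19] 18.45
31 [ -4.73 -15.7 ] 19.07
32 [ -4.41 -16.21] 19.68
```

Call:
{"name": "servo_tool", "arguments": {"series": [0,-0.2,-0.1,0,0.25,0,-0.53,-0.27,0,0.6,0,-1.04,-0.57,0,1.2,0,-1.54,-0.9,0,1.85,0,-2.02,-1.25,0,2.45,0,-2.48,-1.63,0,3.1,0,-2.92,-2.03,0,3.7,0,-3.34,-2.45,0,4.3]}}

```text
t: 17.0
ee_pos: [511.0, 163.0, 131.2]
eef_rot: [[0.674, 0.739, 0.003], [0.739, -0.674, 0.0], [0.002, 0.002, -1.0]]
force: [2.3, -0.3, 5.6]
gripper_width: 13.8
```

Call:
{"name": "servo_tool", "arguments": {"series": [0,-0.39,-0.45,0,0.6,0,-0.76,-0.92,0,1.25,0,-1.1,-1.41,0,1.85,0,-1.42,-1.91,0,2.45,0,-1.71,-2.43,0,3.1,0,-1.97,-2.97,0,3.7,0,-2.2,-3.51,0,4.3,0,-2.4,-4.07,0,4.9]}}

```text
t: 17.67
ee_pos: [487.6, 122.4, 131.2]
eef_rot: [[0.307, 0.952, 0.003], [0.952, -0.307, 0.001], [0.002, 0.003, -1.0]]
force: [3.0, 0.1, 3.7]
gripper_width: 14.0
```

Call:
{"name": "servo_tool", "arguments": {"series": [0,-0.18,-0.57,0,0.6,0,-0.32,-1.15,0,1.25,0,-0.43,-1.74,0,1.85,0,-0.51,-2.33,0,2.45,0,-0.55,-2.92,0,3.1,0,-0.57,-3.52,0,3.7,0,-0.55,-4.11,0,4.3,0,-0.5,-4.7,0,4.9]}}

```text
t: 18.33
ee_pos: [483.3, 75.8, 131.2]
eef_rot: [[-0.116, 0.993, 0.005], [0.993, 0.116, 0.002], [0.001, 0.005, -1.0]]
force: [6.7, 1.8, -0.1]
gripper_width: 14.0
```

```bash
python3 - <<'E'
from h import *
t,s=both(); o=r.get_obs(); p=o["ee_pos"];print(p,o["force"],o["gripper_width"],o["q"])
cv2.imwrite("pics/l.png",np.hstack([cv2.resize(t["color"][140:300,240:400],(400,400)),cv2.resize(s["color"][200:380,250:430],(400,400))]))
E
```

```text
[483.45406102  74.96637086 131.21156862] [6.22134572 2.389101   0.58992083] 14.111387855648799 [ 29.42548004  27.29508103 -55.58983623 113.7713313   28.22620574
  53.23239646  55.87407602]
```

View pics/l.png

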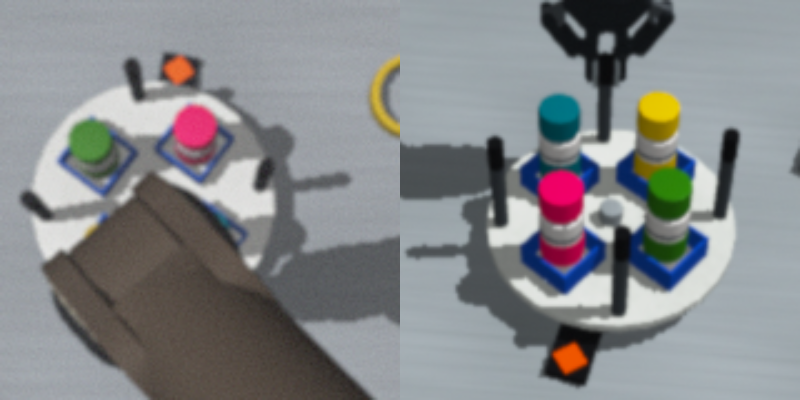

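The carousel follows. Pink is at crop (193,130) top, approaching the pointer at (180,70). Continuing.

Call:
{"name": "servo_tool", "arguments": {"series": [0,0.1,-0.59,0,0.6,0,0.25,-1.18,0,1.25,0,0.4,-1.76,0,1.85,0,0.57,-2.33,0,2.45,0,0.78,-2.88,0,3.1,0,1.01,-3.43,0,3.7,0,1.25,-3.9,0,4.2,0,1.35,-4.1,0,4.45]}}

```text
t: 19.1
ee_pos: [496.8, 35.3, 131.2]
eef_rot: [[-0.483, 0.876, 0.004], [0.876, 0.483, 0.003], [0.0, 0.005, -1.0]]
force: [5.2, 4.5, 1.8]
gripper_width: 14.2
```

Call:
{"name": "servo_tool", "arguments": {"series": [0,0,0,0,0,0,0,0,0,0,0,0,0,0,0]}}

```text
t: 19.35
ee_pos: [496.6, 35.7, 131.2]
eef_rot: [[-0.481, 0.877, 0.004], [0.877, 0.481, 0.002], [0.0, 0.005, -1.0]]
force: [5.0, 3.2, 2.1]
gripper_width: 14.0
```

```bash
cat > m.py <<'E'
from h import *
import sys
t,s=both(); o=r.get_obs(); p=o["ee_pos"];print(o["t"],p,o["force"],o["gripper_width"])
c=np.array([592,87.6]); print("tcp ang",np.degrees(np.arctan2(*(p[:2]-c)[::-1])))
for col in ("pink","green","yellow","teal"):
    B=[]
    for d in (t,s):
        Q=[(b,st) for b,st in blobs(d,col)[0] if 240<b[0]<400 and 150<b[1]<330]
        B.append(Q); 
    print(col,[[tuple(map(float,b)) for b,_ in Q] for Q in B])
    if B[0] and B[1]:
        P,e=tri(t,B[0][0][0],s,B[1][0][0]); d=P[:2]-c; print(P,e,"ang",np.degrees(np.arctan2(d[1],d[0])),"R",np.hypot(*d))
po=[(b,d) for d in (t,s) for b,_ in blobs(d,"orange")[0] if 280<b[0]<360]
O=[plane(d,*b,12)[:2] for b,d in po]; print(O,[np.degrees(np.arctan2(*(q-c)[::-1])) for q in O])
cv2.imwrite(f"pics/{sys.argv[1]}.png",np.hstack([cv2.resize(t["color"][140:300,240:400],(400,400)),cv2.resize(s["color"][200:380,250:430],(400,400))]))
E
python3 m.py n1
```

```text
19.45 [496.58409245  35.6932653  131.2300201 ] [5.57721848 2.76039137 0.43264368] 13.808330359702788
tcp ang -151.45358639649672
pink [[(307.1, 185.4)], [(333.1, 293.6), (333.5, 318.9)]]
[660.1123917   68.13024688 143.60703826] 0.531458383047533 ang -15.952449292749066 R 70.84044881950392
green [[(270.8, 206.1)], [(377.1, 278.4), (379.1, 304.0)]]
[612.01626068 153.95441496 143.70653438] 0.25365870598050405 ang 73.2137057822682 R 69.3077129610312
yellow [[(285.2, 243.9)], [(355.4, 247.5), (355.0, 271.6)]]
[523.65957137 113.00250574 141.30142636] 16.09058512685806 ang 159.60962829586677 R 72.90885736686933
teal [[], [(314.8, 259.9), (315.2, 284.8)]]
[array([738.85366302,  60.71394946]), array([733.24603434,  60.05176437])] [np.float64(-10.374845175601994), np.float64(-11.036264102422669)]
```

View pics/n1.png

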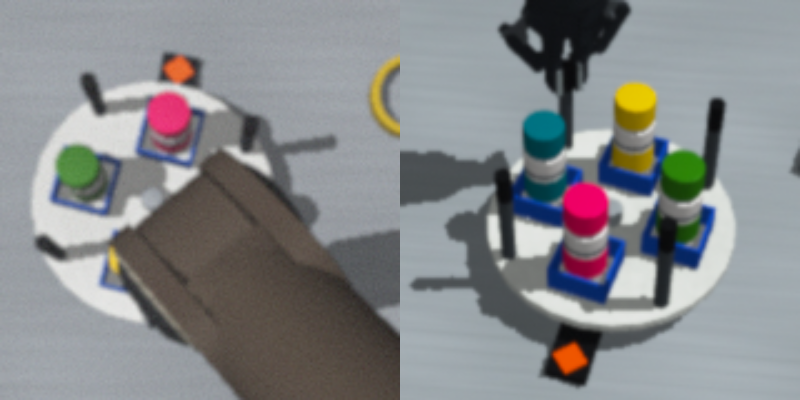

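Pink is at about −16°, with the pointer at −10.7°, so I turn +5.4° more.

Call:
{"name": "servo_tool", "arguments": {"series": [0,0.2,-0.3,0,0.4,0,0.4,-0.6,0,0.8,0,0.6,-0.87,0,1.1,0,0.6,-0.87,0,1.1,0,0.6,-0.87,0,1.1,0,0.6,-0.87,0,1.1]}}

```text
t: 19.95
ee_pos: [502.1, 26.8, 131.2]
eef_rot: [[-0.562, 0.827, 0.003], [0.827, 0.562, 0.002], [-0.0, 0.004, -1.0]]
force: [4.0, 4.7, 5.3]
gripper_width: 14.1
```

```bash
python3 m.py n2
```

```text
20.05 [502.1349781   26.80990965 131.19494687] [4.58044497 4.10203205 4.53510097] 14.303772237454567
tcp ang -145.9232219584565
pink [[(304.2, 184.8)], [(336.3, 294.5), (336.5, 319.6)]]
[661.68570528  74.79507845 143.48094877] 0.8093614637144989 ang -10.412090796354615 R 70.85240670536524
green [[(270.0, 208.9)], [(377.9, 276.1), (368.4, 299.7), (381.6, 301.1)]]
[605.4503574  155.65818524 143.56608794] 0.15250265097681495 ang 78.820680317086 R 69.3745536413851
yellow [[(290.0, 244.0)], [(352.5, 246.9), (352.0, 271.0)]]
[523.03537192 104.2328161  141.5003835 ] 11.334262526525547 ang 166.44041425886658 R 70.94202208243915
teal [[], [(313.4, 262.1), (314.0, 287.1)]]
[array([738.84997145,  60.4468762 ]), array([733.24603434,  60.05176437])] [np.float64(-10.47589087952362), np.float64(-11.036264102422669)]
```

View pics/n2.png

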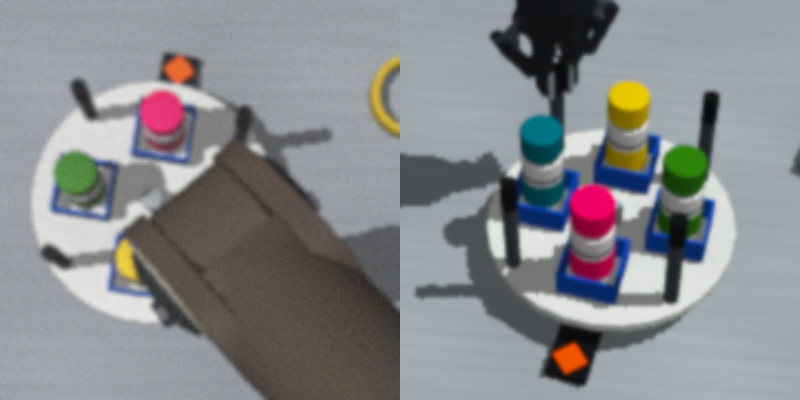

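Pink is at −10.4° against the pointer's −10.7°, an offset of under 1 mm. All four cans are upright and the post is gripped. I'll hold briefly, then hand in.

Call:
{"name": "servo_tool", "arguments": {"series": [0,0,0,0,0,0,0,0,0,0,0,0,0,0,0,0,0,0,0,0,0,0,0,0,0,0,0,0,0,0]}}

```text
t: 20.55
ee_pos: [502.1, 26.9, 131.2]
eef_rot: [[-0.562, 0.827, 0.003], [0.827, 0.562, 0.002], [-0.0, 0.004, -1.0]]
force: [4.2, 3.9, 4.7]
gripper_width: 14.3
```

```bash
python3 -c "
from bench import r
o=r.get_obs();print(o['t'],o['ee_pos'],o['force'],o['gripper_width'],abs(o['qd']).max())
print(r.finish_job())"
```

```text
20.55 [502.13513347  26.8662874  131.20773435] [4.20304574 3.88118669 4.71909901] 14.254032759271599 0.07663002233120556
the job is handed in; nothing more can be done
None
```

I stood the pink can (the one farthest right at the start) in cell2 and the teal can in cell1 and let go of both. I then turned the carousel about +98° by post1 and handed in at 20.6 s, still gripping that post.

- **Pink at the front:** in the last pictures its axis is at −10.4° about the turning axis. The pointer is at −10.5° in the top view and −11.0° in the scene view, so pink is within about 1 mm of the pointer line.
- **Cans:** all four look upright in their pockets, and pink and teal are clear of the fingers. At the end the arm hid teal and part of yellow from the top camera, so I checked those two mainly in the scene view.
- **Grip and stillness:** the fingers hold post1 at a 14 mm opening with a 30 N grip command. The arm was practically still at hand-in, with a steady 4–5 N per axis at the wrist.
- **Bystanders:** I never moved near the discs, calculator or tape, but I did not measure their positions again at the end.
- **Disagreement:** the two views of the pointer differ by about 5 mm along the front direction, which hardly affects the angle. No check failed.

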